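Unclamp the bathroom caddy and carry it level

TASK

Turn the brass wing nut a quarter turn anticlockwise, seen from above, so that its red clamp bar no longer holds down the white carry caddy. Then take the caddy by the middle of its green handle, lift it until its underside is well over 10 cm above the counter, and finish while holding it there, still and level, with the shampoo and the cream jar still standing in it. Leave the pump, the tumbler and the soap where they are.

Things in the scene. Friction and masses are not known exactly. Their poses are not given: they have to be found in the camera images.
- dock: Fixed steel base the caddy stands in. Origin: centre of the underside of its main plate (140 mm along x, 230 along y, 10 thick). Corner lips rise to 20 mm above the counter, 3 mm clear of the caddy. A tongue to -x (towards the robot) carries the wing nut's stud at x = -125 mm, y = 0. Turned up to 0.5 rad about the vertical.
- nut (a joint): Turn of the wing nut on its vertical stud, rad, positive anticlockwise from above. At 0 clamp bar and wing point along the dock's +x, the bar 4 mm over the caddy's lug; from 0.95 the bar is clear. Stops at -0.3 and 1.7; starts between -0.25 and 0.2. It does not rise as it turns, stays where left, takes about 0.12 N m, and counts as undone beyond 1.2.
- nut_grip (a point): Grip point in the brass wing, on the nut's axis, 79 mm above the counter. The wing is an upright plate 56 mm long, 10 thick, 58 to 92 mm above the counter. Below it: hub 32 mm across, top at 60 mm, and the red clamp bar, 16 mm wide, top at 50 mm, reaching 62 mm from the axis. This point's x axis runs along wing and bar.
- caddy: Loose white tray, with contents 0.5 to 0.85 kg, 110 mm along x, 200 along y, walls 42 high, floor 4 thick, a divider makes compartments at y = +50 and -50 mm. Posts at y = +-94 mm carry the handle. A grey lug, 40 mm wide, sticks out to x = -80 mm, top 28 mm above the underside. Origin: centre of the underside, at the start 10 mm above the counter; axes parallel to the dock's.
- handle (a point): Middle of the caddy's handle, 169 mm above the caddy's underside: a straight flat-sided bar along the caddy's y, 18 mm wide (along x), 22 mm high, 196 mm long, green over its middle 100 mm. Nothing in the caddy stands higher than 120 mm above its underside.
- shampoo: Loose green bottle with a black cap, 54 mm across, 115 mm high, standing in one of the two compartments (which one varies). Origin at the centre of its underside.
- cream: Loose white jar with a red lid, 64 mm across, 65 mm high, in the other compartment. Origin at the centre of its underside.
- pump: Bystander: black soap pump bottle, 66 mm across, 165 mm high, at one end of the dock. Origin at the centre of its underside.
- tumbler: Bystander: blue ceramic tumbler, 72 mm across, 100 mm high, at the other end of the dock. Origin at the centre of its underside.
- soap: Bystander: cream soap on a round wooden dish, 88 mm across, 36 mm high, beyond the dock. Origin at the centre of its underside.
There are look-alikes about, which are no part of the job. Leave any blue look-alike of the caddy alone.

How it is judged:
By the outcome, as a careful person would: the job done as asked, in the order asked, and still so for the second after the job is handed in, while the arm keeps its last pose, push and grip.
It also fails if it takes over 48 s, if anything falls off the work surface, if the arm or the gripper's body presses on something with over 40 N, if the wrist force passes 120 N, or if a joint passes its speed limit or range.

ROBOT

A 6-joint arm with a two-finger parallel gripper is mounted at the origin on the work surface. World frame = base frame: x ahead of the robot, y to its left, z up, the work surface at z = 0. Lengths are in mm, angles in rad, forces in N, time in s.
With the tool pointing down it reaches from about 300 to 775 mm from the base axis. Payload 14.6 kg.
Tool frame: the origin (TCP) lies between the finger pads, 19 mm behind the fingertips; this is the grasp point; z points along the fingers, y is the line along which they close (so a half turn about z gives the same grasp; the last joint's range is limited). The gripper opens to 85 mm and grips with 20 to 120 N. Pads are 22 mm wide; open, the fingers measure 114 mm over their backs; the gripper's body (76 mm by 85 mm) begins 54 mm behind the grasp point. The pads swing forward as they close: fully open they stand 13 mm farther back than shut.
Start: joints at [-0.067, 0.3, 1.521, -0, 1.321, -0.067], TCP at [549.991, -0.002, 249.981] pointing down, gripper open.
Joint ranges: [-3.03, 3.03], [-0.79, 2.21], [0.23, 2.52], [-1.04, 4.18], [0, 3.07], [-2.55, 2.55]. Speed limits (rad/s): [2.22, 2.22, 2.57, 3.14, 3.14, 3.14].

INTERFACE

Orientations are given as a unit quaternion [w, x, y, z].
In Python, from rig import bot gives the robot as it stands. Calls block until the motion is done:
- bot.move_to(position, orientation): joint-space move of the TCP to a pose.
- bot.servo_line(position, attitude=None, speed=150, until_force=None): straight line of the TCP; attitude=None keeps the orientation; speed is the mean speed in mm/s. With until_force (N) it stops when the force on the tool has changed by that much, and returns True; else False.
- bot.move_joints(angles): joint-space move.
- bot.move_gripper(opening, grip_force=None): finger opening in mm; grip_force is the grip in N (None keeps the last); returns when the fingers have stopped.
- bot.dwell(seconds).
- bot.ik(position, orientation): joint angles nearest the present ones, or None.
- bot.read_state(): the state.
- bot.read_camera(name): name is "scene" or "side" or "wrist"; returns a dict with "image" (400x640x3 uint8, blue, green, red), "depth" (400x640 float32, mm along the optical axis (not along the pixel's ray), 0 where there is no reading), "fovy" (degrees; the focal length in pixels is half the picture's height over the tangent of half this angle, whatever the lens; pixels are square), "cx", "cy" (the principal point, pixels), "k1" (the pictures are not rectified: a ray, as slopes to the right and down, at radius r is drawn at 1 + k1 r^2 times it, then the intrinsics apply), "eye" and "attitude" of the camera in the world; the wrist camera has in their place "mount" (4x4, takes a point from camera to tool coordinates, whose origin is the TCP and whose axes are the flange's). Camera axes: x right, y down, z forward; pixel columns grow to the right and rows downward; lengths in mm; the calibration is good to about 2 mm. A picture is of the moment at which its call begins: read the wrist's pose just before it.
A pose or a line that the arm cannot do raises bot.MotionError and nothing moves.
- bot.finish_job(): hands the job in; it is judged then, once.
The state is a dict: "clock": time; "joint_positions": joint angles; "qvel": joint speeds; "effort": joint torques, N m; "ee_pos": TCP position; "tool_rot": TCP orientation; "ft_force": force on the tool from outside, world axes, zero at the start; "moment": the same for the moment, N m; "grip_width": finger opening in mm; "grip_force": force on a finger pad.
Only numpy, scipy, OpenCV 4.12 (cv2) and the standard library are available. Lean on these libraries where they do the work, as an engineer would, in place of code of your own. Each camera call takes 0.05 s, during which the arm holds its last target. There are 200 camera calls.

## Working session

There is one attempt and no reset: what is moved stays moved. The work goes in short steps, each a Python script; the robot and the scene stay as the last script left them, time stands still between calls to the robot, and variables do not carry over. Pictures are saved under pics/ and viewed, at most 10 in all, crops included, and the job is handed in when it is done.

```bash
ls; mkdir -p pics
cat > h.py <<'E'
import numpy as np, cv2
from scipy.spatial.transform import Rotation as R
from rig import bot
def cloud(c, tool=None):
    im,d=c["image"],c["depth"]
    h,w=d.shape; f=h/2/np.tan(np.radians(c["fovy"])/2)
    K=np.array([[f,0,c["cx"]],[0,f,c["cy"]],[0,0,1]])
    u,v=np.meshgrid(np.arange(w),np.arange(h))
    p=cv2.undistortPoints(np.stack([u,v],-1).reshape(-1,1,2).astype(np.float64),K,np.array([c["k1"],0,0,0,0.])).reshape(h,w,2)
    P=np.dstack([p[...,0]*d,p[...,1]*d,d]).astype(float)
    if "mount" in c:
        M=np.array(c["mount"]);P=P@M[:3,:3].T+M[:3,3];pos,q=tool
    else: pos,q=c["eye"],c["attitude"]
    q=np.array(q)
    Rm=q if q.shape==(3,3) else R.from_quat(q,scalar_first=True).as_matrix()
    P=P@Rm.T+np.array(pos); P[d<=0]=np.nan
    return P
E
python3 - <<'E'
from h import *
for n in ("scene","side","wrist"):
    s=bot.read_state(); c=bot.read_camera(n); cv2.imwrite(f"pics/{n}0.png",c["image"])
    P=cloud(c,(s["ee_pos"],s["tool_rot"])); np.savez(f"/tmp/{n}0.npz",P=P,im=c["image"])
    print(n,{k:c[k] for k in c if k not in("image","depth")})
print(s)
E
```

```text
pics
scene {'fovy': 42.496979944932654, 'cx': 319.9115993979798, 'cy': 196.6816854024474, 'k1': 0.02007761747741674, 'eye': array([1500.92031725,   33.98945896, 1073.74796017]), 'attitude': array([-0.26396077,  0.66276368,  0.64766163, -0.26758819])}
side {'fovy': 50.02779982441759, 'cx': 320.6509243522957, 'cy': 201.2681601651747, 'k1': 0.0005183551762858105, 'eye': array([ 471.44748268, -761.17583145,  652.84259871]), 'attitude': array([-0.47785958,  0.87439774, -0.07579029,  0.0365328 ])}
wrist {'fovy': 58.541077795498026, 'cx': 317.9648797974607, 'cy': 193.70566917638672, 'k1': -0.05541654543167365, 'mount': array([[ 8.53745432e-04, -9.56085627e-01, -2.93086243e-01,
         7.57046398e+01],
       [ 9.99999538e-01,  6.86507605e-04,  6.73470653e-04,
         6.10037234e-01],
       [-4.42689677e-04, -2.93086682e-01,  9.56085771e-01,
        -1.22909969e+02],
       [ 0.00000000e+00,  0.00000000e+00,  0.00000000e+00,
         1.00000000e+00]])}
{'clock': 0.1, 'joint_positions': array([-6.66320246e-02,  3.00407330e-01,  1.52154976e+00, -8.29025705e-06,
        1.32070988e+00, -6.66080972e-02]), 'qvel': array([-0.00061011,  0.00071792, -0.00166574,  0.00029536,  0.00070925,
        0.00130694]), 'effort': array([ 5.41233840e-04, -5.44380498e+01, -3.62372375e+01, -1.11349805e-04,
        3.02289474e-03, -1.80062301e-05]), 'ee_pos': array([ 5.49795984e+02, -8.75296250e-03,  2.49469535e+02]), 'tool_rot': array([-4.01629007e-04,  7.07114412e-01,  7.07098946e-01, -3.56724176e-04]), 'ft_force': array([0.27525066, 0.37152525, 0.66594596]), 'moment': array([-0.00793962, -0.0161132 , -0.01537582]), 'grip_force': 0.0, 'grip_width': 85.76409272260251}
```

View pics/scene0.png

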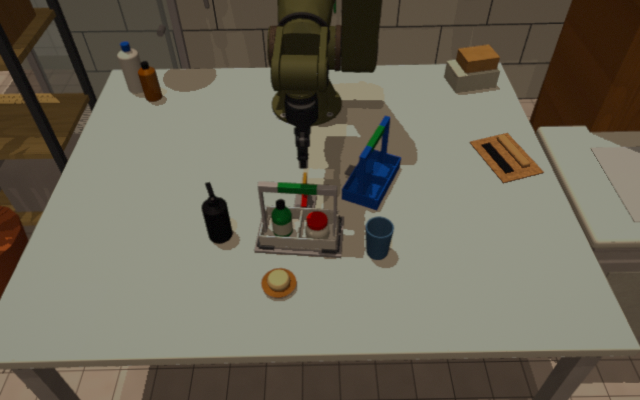

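View pics/side0.png

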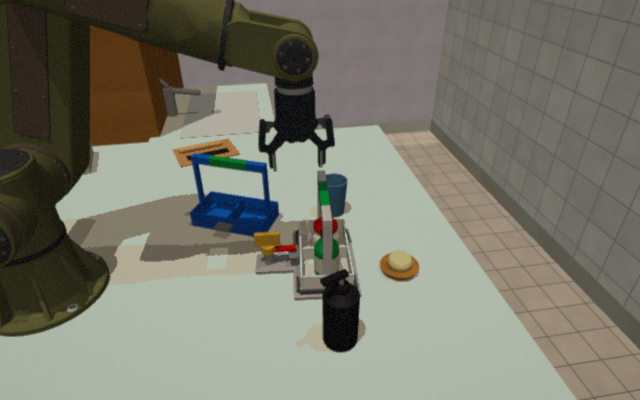

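View pics/wrist0.png

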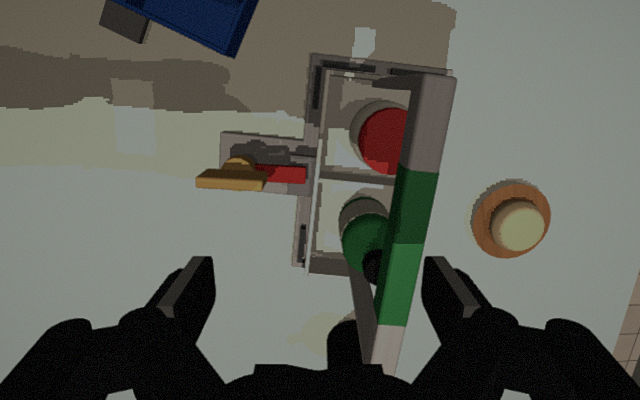

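The wrist view shows the white caddy with its green handle around (410,245), the brass wing at (232,182), and the red bar at (283,173) reaching the lug. The blue look-alike is at the upper left, and the scene and side views agree with this layout. Next I'll measure these in all three clouds.

```bash
cat > m.py <<'E'
from h import *
def masks(im):
    H,S,V=cv2.split(cv2.cvtColor(im,cv2.COLOR_BGR2HSV))
    return dict(green=(H>45)&(H<80)&(S>130)&(V>50),red=((H<6)|(H>174))&(S>150)&(V>60),brass=(H>12)&(H<28)&(S>130)&(V>70))
def rep(n,P,im):
    for k,m in masks(im).items():
        x,y,z=np.moveaxis(P,-1,0)
        zr=dict(green=(165,205),red=(38,56),brass=(64,96))[k]
        q=m&(z>zr[0])&(z<zr[1])&(x>300)&(x<800)&(abs(y)<250)
        l,lab,st,_=cv2.connectedComponentsWithStats(q.astype(np.uint8))
        for i in np.argsort(-st[1:,4])[:2]+1:
            if st[i,4]<25: continue
            p=P[lab==i]; r=cv2.minAreaRect(p[:,:2].astype(np.float32))
            d=p[:,:2]-p[:,:2].mean(0); w,V=np.linalg.eigh(d.T@d); a=np.arctan2(V[1,1],V[0,1])
            print(n,k,st[i,4],"rect",np.round(r[0],1),np.round(r[1],1),"mean",p.mean(0).round(1),"ztop",np.percentile(p[:,2],[2,50,98]).round(1),"ang",round(a,3),round(a+np.pi/2,3))
E
python3 - <<'E'
from m import *
for n in("scene","side","wrist"):
    f=np.load(f"/tmp/{n}0.npz"); rep(n,f["P"],f["im"])
    P=f["P"]; z=P[...,2]; print(n,"counter z",np.nanmedian(z[abs(z)<30]))
E
```

```text
scene green 187 rect [603.3 -18.8] [92.  19.7] mean [603.  -20.6 188.7] ztop [184.  188.8 192.5] ang 1.488 3.059
scene green 142 rect [399.1 195.1] [17.7 98.4] mean [403.3 194.3 177.6] ztop [170.6 177.9 182.9] ang 2.672 4.243
scene red 63 rect [517.5  -6.8] [14.  42.5] mean [519.1  -6.5  48.3] ztop [42.9 48.5 53. ] ang 3.065 4.636
scene brass 35 rect [470.7  -3.8] [ 7.8 37.4] mean [468.9  -2.8  87.4] ztop [70.1 89.8 93.4] ang 3.02 4.591
scene counter z -1.2784376845866063
side green 306 rect [399.8 190. ] [21.4 95.5] mean [398.3 187.3 175.3] ztop [165.8 176.8 181.4] ang 2.67 4.241
side green 204 rect [599.2 -18.7] [91.5 18.2] mean [599.  -20.5 189.7] ztop [187.8 189.7 191.4] ang 1.455 3.026
side red 117 rect [513.5  -7.9] [17.5 45.2] mean [515.   -9.7  48.8] ztop [44.2 49.1 51.2] ang 3.109 4.68
side brass 313 rect [475.1  -4.4] [14.7 55.1] mean [474.7  -7.9  80.4] ztop [64.5 81.1 93. ] ang 3.085 4.656
side counter z -0.2024703239945893
wrist green 3506 rect [600.6 -16. ] [97.  17.7] mean [600.8 -16.2 189.3] ztop [187.9 189.3 190.5] ang 1.452 3.023
wrist red 639 rect [515.8  -4.3] [15.8 44.9] mean [519.8  -4.1  48.9] ztop [47.4 48.9 50.5] ang 3.027 4.598
wrist brass 692 rect [477.2  -2.1] [ 9.6 54.8] mean [477.   -1.7  90.8] ztop [89.2 90.8 92.1] ang 3.088 4.659
wrist counter z -0.8946601017741784
```

The measurements agree: the handle top reads 189 mm (190 expected), and the stud is 124 mm from the handle in plan (125 expected). That puts the dock yaw at about -0.119 and the nut at about +0.065. Next I'll grip the wing and turn it.

```bash
cat >> h.py <<'E'
def down(phi):
    c,s=np.cos(phi),np.sin(phi)
    return R.from_matrix(np.array([[c,s,0],[s,-c,0],[0,0,-1]])).as_quat(scalar_first=True)
def st(t=""):
    s=bot.read_state(); print(t,round(s["clock"],2),"pos",s["ee_pos"].round(1),"F",s["ft_force"].round(1),"M",s["moment"].round(2),"w",round(s["grip_width"],1),"g",round(s["grip_force"],1),"j6",s["joint_positions"][5].round(3)); return s
E
python3 - <<'E'
from h import *
x,y=477.1,-1.8; a=-0.052
for phi in (a,a+.75,a+1.47): print(np.round(bot.ik([x,y,82.],down(phi)),3))
bot.move_to([x,y,200],down(a)); st("above")
bot.move_gripper(50)
print(bot.servo_line([x,y,82.],speed=120,until_force=15)); st("down")
bot.move_gripper(0,40); st("grip")
for d in (.5,1.0,1.47):
    bot.move_to([x,y,82.],down(a+d)); st(f"turn{d}")
E
```

```text
[-0.081  0.362  1.878 -0.     0.901  1.542]
[-0.081  0.362  1.878 -0.     0.901  0.792]
[-0.081  0.362  1.878 -0.     0.901  0.072]
above 1.58 pos [477.2  -1.8 200.1] F [-0.3 -0.2  0.7] M [ 0.02 -0.01 -0.  ] w 85.1 g 0.0 j6 1.541
False
down 3.16 pos [477.4  -1.8  82.6] F [0.6 0.5 0.3] M [0.02 0.04 0.03] w 49.8 g 0.0 j6 1.542
grip 3.6 pos [477.3  -3.   82.5] F [ -3.3 -13.7   5.6] M [-1.95  0.38 -0.01] w 9.2 g 42.7 j6 1.542
turn0.5 4.15 pos [477.1  -2.5  82.5] F [-3.3 -7.1  8. ] M [-0.99  0.62  0.15] w 9.2 g 43.0 j6 1.042
turn1.0 4.7 pos [476.7  -2.   82.5] F [-6.5 -3.5  9.9] M [-0.3   1.33  0.11] w 9.6 g 43.7 j6 0.542
turn1.47 5.22 pos [476.2  -1.9  82.5] F [-13.8  -1.5  13.3] M [-0.14  2.12  0.14] w 9.2 g 44.4 j6 0.072
```

Run:
```python
from m import *
bot.move_gripper(50); st("rel")
s=bot.read_state(); x,y=s["ee_pos"][:2]
bot.servo_line([x,y,270],speed=200)
bot.move_gripper(85)
bot.move_to([555,-14,270],down(1.452)); bot.dwell(.3)
s=st("look"); c=bot.read_camera("wrist"); cv2.imwrite("pics/w1.png",c["image"])
rep("wrist",cloud(c,(s["ee_pos"],s["tool_rot"])),c["image"])
```

```text
rel 5.69 pos [477.1  -1.8  82. ] F [0.1 1.4 0.8] M [ 0.02  0.01 -0.01] w 50.1 g 0.0 j6 0.072
look 7.94 pos [554.6 -13.9 270.5] F [-0.2 -0.3 -0.1] M [-0.01 -0.02 -0.  ] w 85.0 g 0.0 j6 0.028
wrist green 2930 rect [600.8 -16.2] [96.9 18.1] mean [601.  -16.9 189.3] ztop [187.9 189.3 190.5] ang 1.459 3.03
wrist red 257 rect [484.4  48.4] [19.6 15.1] mean [485.5  50.7  49. ] ztop [47.5 49.  50.4] ang 2.027 3.598
wrist red 63 rect [477.8  29.3] [9.6 6.7] mean [477.4  29.5  49.2] ztop [47.9 49.3 50.4] ang 0.958 2.529
wrist brass 624 rect [476.7  -1.6] [54.1  9.8] mean [477.3  -0.9  90.7] ztop [89.2 90.7 92.2] ang 1.426 2.997
```

View pics/w1.png

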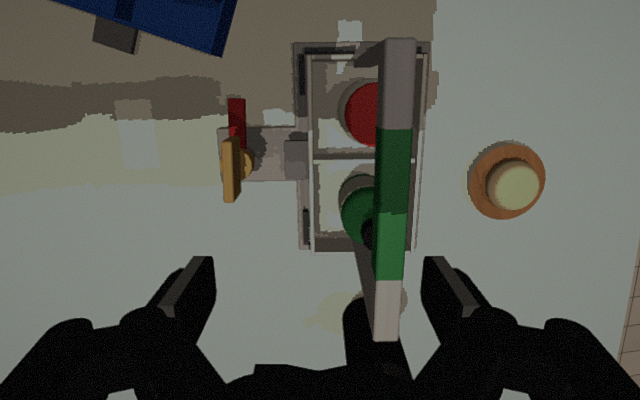

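The bar is swung clear: the red is now at (237,120), away from the grey lug at (296,160), and the nut reads about 1.54. The handle hasn't moved. Next I'll grip it and lift.

Run:
```python
from m import *
x,y=600.8,-16.2; q=down(1.455)
bot.move_to([x,y,270],q)
print(bot.servo_line([x,y,178.5],speed=100,until_force=12)); st("down")
bot.move_gripper(0,60); st("g60"); bot.move_gripper(0,110); s=st("g110")
p=s["ee_pos"]
bot.servo_line([x,y,198.5],speed=30); st("lift20")
bot.servo_line([x,y,333],speed=60); bot.dwell(.8); st("top")
for n in("scene","side"):
    c=bot.read_camera(n); cv2.imwrite(f"pics/{n}2.png",c["image"][100:300,150:470].repeat(2,0).repeat(2,1) if n=="scene" else c["image"])
    P=cloud(c); z=P[...,2]; m=masks(c["image"])["green"]&(z>300)
    print(n,P[m].mean(0).round(1),np.percentile(z[m],[5,95]).round(1))
```

```text
False
down 9.36 pos [601.1 -16.2 179.3] F [-0.6 -0.3  0.5] M [ 0.05  0.03 -0.02] w 84.9 g 0.0 j6 0.028
g60 9.98 pos [600.7 -16.2 178.7] F [-2.3  0.6  3.5] M [-0.01  0.39 -0.07] w 16.3 g 60.2 j6 0.028
g110 10.2 pos [600.8 -16.2 178.8] F [-4.1 -0.3  6. ] M [ 0.09  0.6  -0.12] w 16.3 g 108.5 j6 0.028
lift20 11.02 pos [600.7 -16.2 198.3] F [-0.4 -0.2 -6.6] M [-0.01  0.04  0.01] w 16.2 g 107.3 j6 0.028
top 14.21 pos [600.8 -16.2 333. ] F [-0.  -0.1 -5.2] M [ 0.05 -0.03 -0.01] w 16.4 g 107.3 j6 0.028
scene [605.6 -21.9 343.4] [338.2 345.5]
side [599.6 -22.  343.9] [342.9 344.9]
```

View pics/scene2.png

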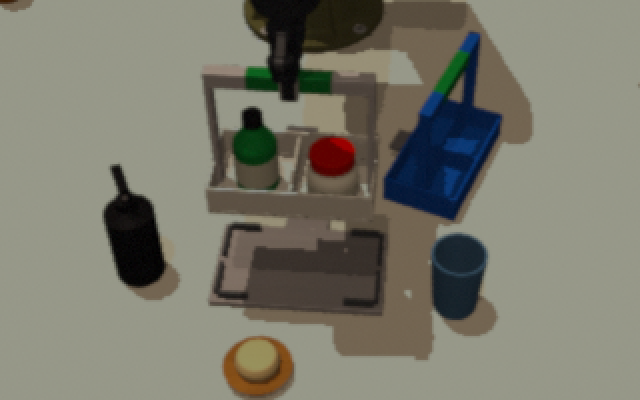

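View pics/side2.png

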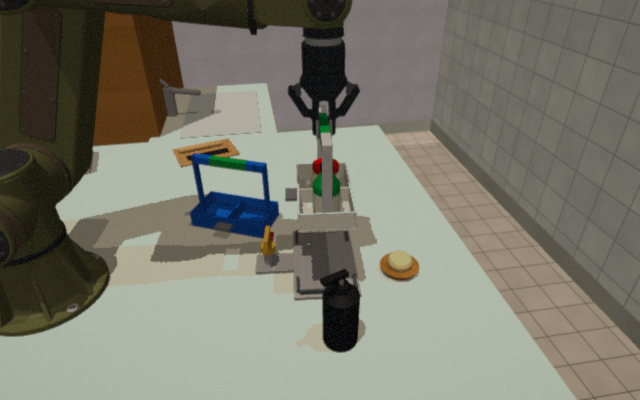

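The caddy hangs level above the empty dock, with the handle at scene crop (290,80). The shampoo (255,155) and the jar (332,165) are both upright in it, and the pump, tumbler and soap haven't moved.

```bash
python3 -c "
from h import *
s=st(); print(abs(s['qvel']).max()); print(bot.finish_job())"
```

```text
14.31 pos [600.8 -16.2 333. ] F [ 0.  -0.5 -6.5] M [ 0.01 -0.05  0.02] w 15.9 g 107.3 j6 0.028
0.001075021219692024
the job is handed in; nothing more can be done
None
```

The job is handed in (no verdict came back): the wing nut was turned about a quarter turn anticlockwise to roughly 1.54 rad, and the caddy is held still and level by the middle of its handle, its underside about 16 cm above the counter, with the shampoo and cream jar standing in it and the pump, tumbler and soap untouched.

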